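# Slacken the strap clamp with the reversible ratchet

### The job

Slacken the strap clamp that holds the wooden blank: the ratchet on its hex bolt is still set to tighten, so first push the small red direction lever on the ratchet head over to its other side (towards the green dot), then swing the ratchet handle counter-clockwise (seen from above) until the bolt itself has turned at least an eighth of a turn, using further strokes if you need them. Do not tighten the bolt any further, and leave the other things on the bench where they lie; let go of the handle when you are done.

Things in the scene. Friction and masses are not known exactly. Their poses are not given: they have to be found in the camera images.
- fixture: strap clamp fixed to the bench: steel plate 150 x 170 x 14 mm; grey strap (36 x 150 mm along its y, top at z = 44 mm) over a wooden blank (-y side, top at 32 mm, 150 mm along x) and a heel block (+y side). Two 10 mm stop pins stand on the strap 52 mm either side of the bolt, up to z = 72 mm. Origin on the bench, on the vertical bolt axis; z up. Does not move
- bolt_top (a point): centre of the top of the steel hex bolt head (28 mm across corners, white radial mark), which stands 8 mm above the round ratchet head (56 mm across, top at z = 71 mm); on the vertical axis about which bolt and handle turn
- clamp_bolt (a joint): turn of the hex bolt in rad, 0 as found (tight); positive = counter-clockwise from above = loosening. Stiff: about 0.4 N m to turn it, and it stays where it is left
- handle_grip (a point): point on the axis of the round black grip (18 mm thick, level, 85 to 165 mm out from the bolt axis): 125 mm from the bolt axis, 60 mm above the bench. Its x axis points outwards along the handle, z up. The metal neck between head and grip is 34 mm wide (18 to 70 mm from the bolt axis, top at z = 71 mm), then 16 mm wide
- ratchet_handle (a joint): handle swing about the bolt axis, rad, + counter-clockwise from above, stops at -1.25 and 1.25; 0 = along the fixture's -x. Drag 0.2 N m, stays where left. Lever on the loosening side: takes the bolt along counter-clockwise, after up to 0.45 rad free play, and clicks freely clockwise. Lever on the tightening side: clicks freely counter-clockwise, tightens the bolt clockwise
- lever_tab (a point): centre of the upright thumb tab (8 x 8 mm, z = 72 to 92 mm) at the end of the red direction lever on top of the ratchet's neck, 27 mm from the lever's own pivot, which lies on the handle's line 31 mm from the bolt axis; the lever points outwards along the handle
- direction_lever (a joint): lever angle from the handle's line, rad, + counter-clockwise from above: rests at -0.42 (tightening, at the yellow dot) or +0.42 (loosening, at the green dot), or up to 0.25 short of that when its pawl sits on a tooth; snaps over the middle, 1 to 2 N at the tab. Found on the tightening side
- pencil: red carpenter's pencil 179 x 8 mm, loose bystander; origin at the centre of its underside
- cork_block: cork sanding block 65 x 110 x 29 mm, loose bystander; origin at the centre of its underside
- blank_6: small wooden block 46 x 82 x 30 mm, loose bystander; origin at the centre of its underside
- tape_measure: pocket tape measure 64 x 103 x 36 mm, loose bystander; origin at the centre of its underside
- hex_key: black hex key 30 x 81 x 4 mm, loose bystander; origin at the centre of its underside
- blank_7: wooden wedge-shaped blank 57 x 110 x 16 mm, loose bystander; origin at the centre of its underside

How it is judged:
By the outcome, as a careful person would: the job done as asked, in the order asked, and still so for the second after the job is handed in, with the robot touching nothing.
It also fails if it takes over 58 s, if anything falls off the work surface, if the arm or the gripper's body presses on something with over 40 N, if the wrist force passes 120 N, or if a joint passes its speed limit or range.

### The arm

A 7-joint arm with a two-finger parallel gripper is mounted at the origin on a cart in front of the work surface, level with it; the furniture and walls round the work are solid. World frame = base frame: x ahead of the robot, y to its left, z up, the work surface at z = 0. Lengths are in m, angles in rad, forces in N, time in s.
With the tool pointing down it reaches from about 0.35 to 0.9 m from the base axis. Payload 19.9 kg.
Tool frame: the origin (TCP) lies at the very end of the fingers, on their centre line; the grasp point (between the pads) lies 19 mm behind it (grip_point_offset is the distance from the TCP to the grasp point, in m); x points along the fingers, y is the direction in which the jaws open and shut, and the axes are right-handed (so a half turn about x gives the same grasp; the last joint's range is limited). The gripper opens to 94 mm and grips with 3 to 60 N. Pads are 16 mm wide; open, the fingers measure 119 mm over their backs; the gripper's body (75 mm by 177 mm) begins 78 mm behind the grasp point.
Start: joints at [1.101, 0.417, -0.01, 1.614, 0.005, 1.111, -0.053], TCP at [0.259, -0.569, 0.205] pointing down, gripper open.
Joint ranges: [-2.81, 2.81], [-0.39, 2.02], [-1.27, 1.25], [0.06, 2.57], [-1.19, 4.33], [0.19, 2], [-2.82, 2.82]. Speed limits (rad/s): [1.89, 1.89, 2.39, 2.39, 3.01, 3.01, 3.01].

### API

Orientations are given as a unit quaternion [x, y, z, w].
In Python, from bench import * gives the robot as it stands.
- The arm moves only by the tool apply_moves, never from a script. Its argument "plan" is one flat list of numbers, 5 for each row, row after row: the shift along the tool's x, y, z in units of 25 mm (1.0 is 25 mm), then the turn about the tool's x in rad, then the opening, from 0 (shut) to 1 (fully open). A call has exactly 8 rows; each row shifts and turns the commanded pose from where the row before left it, along the tool's axes as they then stand; what a row does not reach is not made up. A row lasts 1/10 s, in which the tool goes at most 50 mm and 8.59 degrees, less where a joint would pass 70% of its speed; a pose out of reach is approached as far as the arm can. A call is refused whole if a number of a shift passes 1 or a number of a turn 0.15, either way. A call with a gripper value outside its range is refused whole. The fingers move at their own pace and stop on an object; "squeeze" is the grip in N (left out, the last holds). Time passes only in rows, so rows that do not move let the fingers close, or fill a call up. It gives the time, the measured TCP pose, the force and the opening at its end, in the units of the state.
- read_state(): the state, without advancing time (a new reading comes with each control period).
- read_camera(name): name is "scene" or "top" or "wrist"; returns (picture, depth): 384x512x3 uint8, red, green, blue; 384x512 float32, m along the optical axis (not along the pixel's ray), 0 where there is no reading.
- camera_model(name): a dict with "intrinsics" (3x3 intrinsics, pixels), "world_to_cam" (4x4, takes a point from world to camera coordinates). Camera axes: x right, y up, looking along -z (the intrinsics and any distortion apply to the point x, -y, -z); pixel columns grow to the right and rows downward; lengths in m; the calibration is good to about 2 mm. A picture is of the moment at which its call begins: read the wrist's pose just before it. camera_model takes no time and is no camera call; for the wrist camera it gives the pose at the moment of the call.
- sign_off(): hands the job in, once; it reports no verdict.
Trained networks look in the newest picture that a camera, given by its name, has taken for a name from the list of things; names that differ only in an ending like _2 or _b are one class to them, and where a whole thing is asked for, a point or a joint stands for the part that bears it (a point fixed in the world has none). Each returns a list of dicts, best first, with "score" (0 to 1); they miss things now and then, are a little off and sometimes report something else, mostly with a low value. They report only what shows in the picture. A call takes as long as a camera call.
- find_in(camera, thing): "box" ([centre column, centre row, width, height] in pixels, round what is visible of it).
- outline_of(camera, thing): "region" (384x512 bool, what is visible of it) and "box" ([centre column, centre row, width, height] in pixels, round what is visible of it).
- spot_point(camera, thing): "position" ([column, row] in pixels: a listed point, or the origin of a listed thing).
The state is a dict: "t": time; "joint_positions": joint angles; "qd": joint speeds; "joint_efforts": joint torques, N m; "tool_pos": TCP position; "tool_rot": TCP orientation; "force": force on the tool from outside, world axes, zero at the start; "torque": the same for the moment, N m; "opening": finger opening in m.
Only numpy, scipy, OpenCV 4.12 (cv2) and the standard library are available. Lean on these libraries where they do the work, as an engineer would, in place of code of your own. Each camera call takes 0.05 s, during which the arm holds its last target.

## Working session

There is one attempt and no reset: what is moved stays moved. The work goes in short steps, Python scripts to look and compute and a tool call to move; the robot and the scene stay as the last step left them, time stands still between calls to the robot, and variables do not carry over. Pictures are saved under pics/ and viewed, and the job is handed in when it is done.

Besides the shell and the picture viewer there is one more tool, called after "Emit:" as a command line: name --argument value ..., lists and objects as JSON in quotes. apply_moves: Moves the arm, as the interface text tells. Its arguments: {"type":"object","properties":{"plan":{"type":"array","items":{"type":"number"}},"squeeze":{"type":"number"}},"required":["plan"]}

```bash
ls; mkdir -p pics; cat > h.py <<'E'
from bench import *
import numpy as np, cv2
from scipy.spatial.transform import Rotation as R
def save(n,img): cv2.imwrite('pics/'+n+'.png',cv2.cvtColor(img,cv2.COLOR_RGB2BGR))
def px2w(m,u,v,d=None,z=None):
    K=np.array(m['intrinsics']);W=np.linalg.inv(np.array(m['world_to_cam']))
    r=np.linalg.inv(K)@[u,v,1]; c=np.array([r[0],-r[1],-1])
    o=W[:3,3]; dr=W[:3,:3]@c
    if d is None: d=(z-o[2])/dr[2]
    return o+dr*d
def w2px(m,p):
    c=(np.array(m['world_to_cam'])@np.r_[p,1])[:3]; k=np.array(m['intrinsics'])@[c[0],-c[1],-c[2]]
    return k[:2]/k[2]
E
python3 - <<'E'
from h import *
s=read_state();print({k:np.round(v,3) for k,v in s.items()})
for c in ['scene','top']:
    im,d=read_camera(c);save(c+'0',im);m=camera_model(c);print(c,m.keys(),np.round(m['intrinsics'],1).tolist())
    np.save(c+'d.npy',d)
    for t in ['bolt_top','handle_grip','lever_tab','fixture']:
        for r in spot_point(c,t)[:2]:
            u,v=r['position'];z={'bolt_top':.079,'handle_grip':.06,'lever_tab':.082,'fixture':0}[t]
            print(c,t,round(r['score'],2),np.round([u,v]),px2w(m,u,v,z=z).round(4),px2w(m,u,v,d=d[int(v),int(u)]).round(4))
E
```

```text
pics
{'t': np.float64(0.0), 'joint_positions': array([ 1.102,  0.418, -0.01 ,  1.614,  0.005,  1.111, -0.053]), 'qd': array([ 0.   , -0.001, -0.001,  0.002, -0.002, -0.002, -0.001]), 'joint_efforts': array([-2.0000e-03, -8.5125e+01,  6.3800e-01, -4.2598e+01, -4.9000e-02,
        1.9000e-02,  0.0000e+00]), 'tool_pos': array([ 0.259, -0.568,  0.205]), 'tool_rot': array([-0.691, -0.151,  0.691, -0.15 ]), 'force': array([-0.215, -0.301, -0.459]), 'torque': array([ 0.015, -0.012,  0.049]), 'opening': np.float64(0.094)}
scene dict_keys(['intrinsics', 'world_to_cam']) [[395.2, 0.0, 256.9], [0.0, 395.2, 195.1], [0.0, 0.0, 1.0]]
scene bolt_top 0.7 [322. 251.] [ 0.3759 -0.027   0.079 ] [ 0.4024 -0.102   0.0071]
scene bolt_top 0.64 [248. 205.] [ 0.5759 -0.0854  0.079 ] [ 0.575  -0.084   0.0802]
scene handle_grip 0.93 [298. 231.] [ 0.4497 -0.0806  0.06  ] [ 0.445  -0.07    0.0695]
scene lever_tab 0.56 [264. 217.] [ 0.5213 -0.0612  0.082 ] [ 0.5278 -0.0722  0.0721]
scene fixture 0.91 [248. 233.] [ 0.5776 -0.0824  0.    ] [ 0.5495 -0.04    0.0425]
top dict_keys(['intrinsics', 'world_to_cam']) [[432.2, 0.0, 250.6], [0.0, 432.2, 185.3], [0.0, 0.0, 1.0]]
top bolt_top 0.54 [231. 194.] [ 0.5736 -0.0828  0.079 ] [ 0.5738 -0.0827  0.0772]
top handle_grip 0.66 [226. 243.] [ 0.4532 -0.0699  0.06  ] [ 0.4532 -0.0701  0.0667]
top handle_grip 0.37 [140. 159.] [0.6676 0.1468 0.06  ] [0.6737 0.1539 0.0292]
top lever_tab 0.5 [230. 218.] [ 0.5148 -0.0796  0.082 ] [ 0.5153 -0.0794  0.0737]
top fixture 0.78 [231. 198.] [ 0.5714 -0.0815  0.    ] [ 0.5633 -0.0831  0.0781]
```

```bash
python3 - <<'E'
import cv2
for c,b in [('top',(120,140,140,140)),('scene',(190,160,170,130))]:
    im=cv2.imread(f'pics/{c}0.png');x,y,w,h=b
    a=cv2.resize(im[y:y+h,x:x+w],None,fx=4,fy=4,interpolation=cv2.INTER_CUBIC);cv2.imwrite(f'pics/{c}0z.png',a)
E
```

```text
(no output)
```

View pics/top0.png

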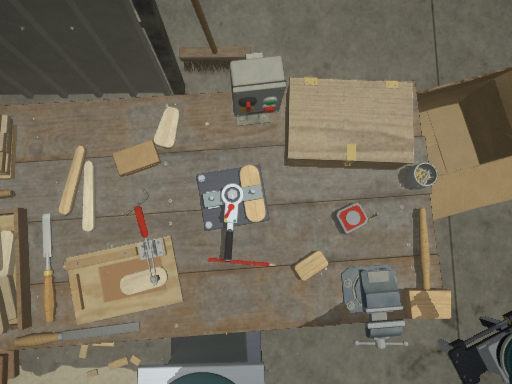

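View pics/scene0.png

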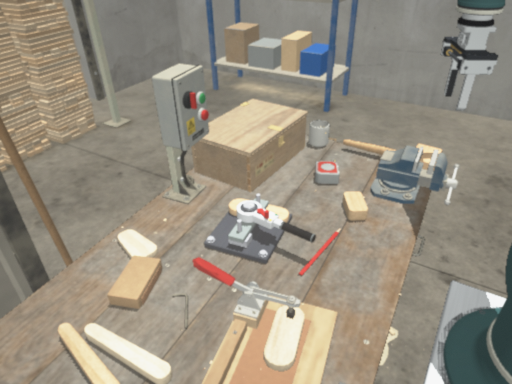

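View pics/top0z.png

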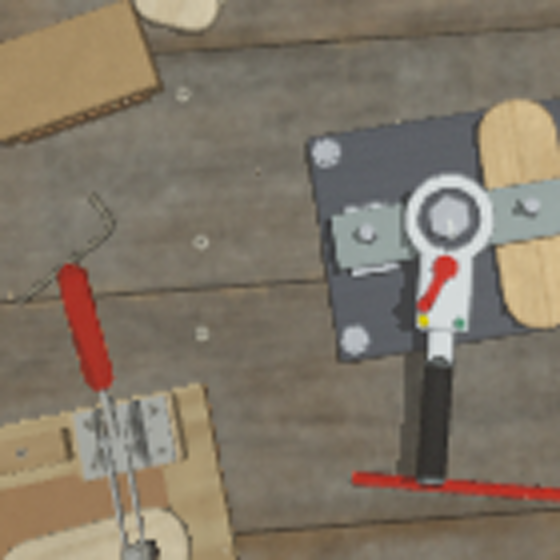

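View pics/scene0z.png

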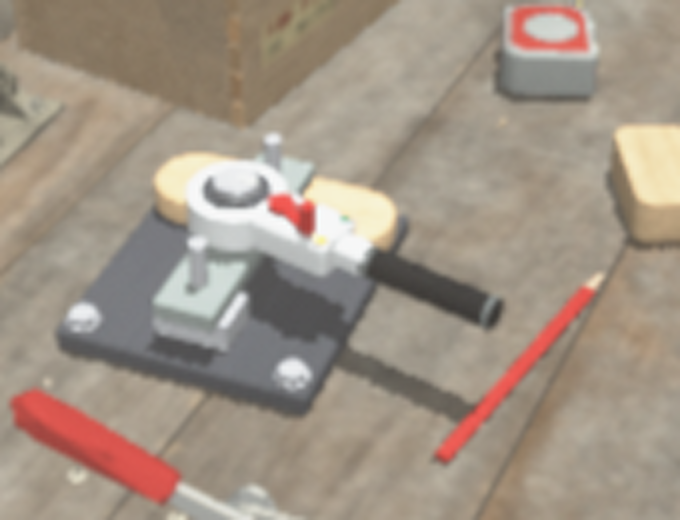

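Top view: up is +x and left is +y. The bolt is near (231,194) and the handle points towards the robot. The red lever is on the yellow (left) side at about (228,213), and the pencil lies just beyond the grip end at row 262. I'll measure the tab and handle line more precisely, and work out the tool axes.

```bash
cat >> h.py <<'E'
def axes():
    s=read_state();r=R.from_quat(s['tool_rot']).as_matrix();return s,r
def cloud(c,im,d,m):
    v,u=np.mgrid[:384,:512];K=np.array(m['intrinsics']);W=np.linalg.inv(np.array(m['world_to_cam']))
    P=np.stack([(u-K[0,2])/K[0,0]*d,-(v-K[1,2])/K[1,1]*d,-d],-1);return P@W[:3,:3].T+W[:3,3]
def meas(c,name,b=(0.574,-0.083)):
    s=read_state();m=camera_model(c);im,d=read_camera(c);save(name,im);P=cloud(c,im,d,m)
    I=im.astype(int);near=(np.hypot(P[...,0]-b[0],P[...,1]-b[1])<.18)&(d>0)
    red=near&(I[...,0]>120)&(I[...,1]<80)&(I[...,2]<80)&(P[...,2]>.065)
    tab=red&(P[...,2]>.08); 
    print(c,'red n',red.sum(),'tab n',tab.sum())
    if tab.sum():print(' tab med',np.median(P[tab],0).round(4),'min',P[tab].min(0).round(4),'max',P[tab].max(0).round(4))
    bl=near&(I.max(-1)<70)&(P[...,2]>.055)&(P[...,2]<.08)&(np.hypot(P[...,0]-b[0],P[...,1]-b[1])>.085)
    if bl.sum()>10:
        q=P[bl];mu=q[:,:2].mean(0);w=np.linalg.svd(q[:,:2]-mu)[2][0];print(' grip n',bl.sum(),mu.round(4),'z',q[:,2].max().round(3),'dir',w.round(3),'ang(bolt->mu)',np.round(np.arctan2(*(mu-np.array(b))[::-1]),3))
    bolt=near&(np.hypot(P[...,0]-b[0],P[...,1]-b[1])<.025)&(P[...,2]>.0755)
    if bolt.sum()>3:print(' bolt',P[bolt].mean(0).round(4),bolt.sum())
    return im,d,P,m
E
python3 - <<'E'
from h import *
s,r=axes();print(s['tool_pos'].round(4));print(r.round(3).tolist())
meas('top','t1');meas('scene','s1')
E
```

```text
[ 0.2593 -0.5686  0.2054]
[[-0.0, 0.415, -0.91], [0.0, -0.91, -0.415], [-1.0, -0.0, 0.0]]
top red n 61 tab n 26
 tab med [ 0.7286 -0.1225  0.2907] min [ 0.5156 -0.1285  0.0811] max [ 0.7368 -0.0658  0.2949]
 grip n 198 [ 0.451  -0.0759] z 0.079 dir [-0.907  0.421] ang(bolt->mu) 3.084
 bolt [ 0.5732 -0.0847  0.0788] 80
scene red n 96 tab n 96
 tab med [ 0.7303 -0.1222  0.2765] min [ 0.5172 -0.1349  0.0803] max [ 0.744  -0.0652  0.2943]
 grip n 81 [ 0.4466 -0.0679] z 0.069 dir [-0.999  0.054] ang(bolt->mu) 3.023
 bolt [ 0.573  -0.0837  0.0796] 81
```

Emit:
apply_moves --plan '[-1,0,0,0,0,-1,-0.3,-0.4,0,0,-1,-0.64,-0.77,0,0,0,-0.64,-0.77,0,0,0,-0.64,-0.77,0,0,0,-0.64,-0.77,0,0,0,-0.64,-0.77,0,0,0,-0.64,-0.77,0,0]'

```text
t: 1.4
tool_pos: [0.3309, -0.4215, 0.2805]
tool_rot: [0.691, 0.15, -0.691, 0.15]
force: [0.1, -0.2, 0.4]
opening: 0.0335
```

Emit:
apply_moves --plan '[0,-0.64,-0.77,0,0,0,-0.64,-0.77,0,0,0,-0.64,-0.77,0,0,0,-0.64,-0.77,0,0,0,-0.64,-0.77,0,0,0,-0.64,-0.77,0,0,0,-0.64,-0.77,0,0,0,-0.64,-0.77,0,0]'

```text
t: 2.2
tool_pos: [0.4179, -0.2411, 0.2806]
tool_rot: [0.691, 0.15, -0.691, 0.15]
force: [1.2, -0.1, -0.4]
opening: 0.0004
```

Emit:
apply_moves --plan '[0,-0.64,-0.77,0,0,0,-0.64,-0.77,0,0,0,-0.64,-0.77,0,0,0.5,-0.64,-0.77,0,0,0.5,0,0,0.13,0,0.5,0,0,0.13,0,0.5,0,0,0.13,0,0.5,0,0,0.13,0]'

```text
t: 3.0
tool_pos: [0.4611, -0.1519, 0.2175]
tool_rot: [0.706, -0.034, -0.706, -0.034]
force: [0.1, 1.3, -0.6]
opening: 0.0005
```

```bash
python3 - <<'E'
from h import *
s,r=axes();print(s['t'],s['tool_pos'].round(4),s['opening'],s['joint_positions'].round(2));print(r.round(3).tolist())
meas('wrist','w1');print(spot_point('wrist','lever_tab')[:1],outline_of('wrist','lever_tab')[:1])
E
```

```text
3.0 [ 0.4611 -0.1519  0.2175] 0.0004573965239361677 [ 0.52  0.17 -0.29  1.93  0.06  1.05 -1.47]
[[0.0, -0.097, -0.995], [-0.0, -0.995, 0.097], [-1.0, 0.0, -0.0]]
wrist red n 27 tab n 21
 tab med [ 0.521  -0.0734  0.0873] min [ 0.5178 -0.0753  0.0812] max [ 0.5244 -0.0668  0.0918]
 grip n 754 [ 0.4507 -0.0771] z 0.071 dir [-0.996  0.09 ] ang(bolt->mu) 3.094
 bolt [ 0.5737 -0.0865  0.0793] 494
[{'position': [179.2, 141.5], 'score': 0.64}] [{'box': [186.2, 127.3, 23.5, 33.1], 'score': 0.78, 'region': array([[False, False, False, ..., False, False, False],
       [False, False, False, ..., False, False, False],
       [False, False, False, ..., False, False, False],
       ...,
       [False, False, False, ..., False, False, False],
       [False, False, False, ..., False, False, False],
       [False, False, False, ..., False, False, False]], shape=(384, 512))}]
```

View pics/w1.png

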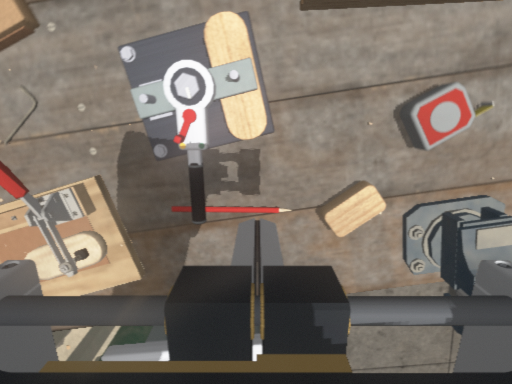

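The wrist view shows the tab at about (180,141) on the yellow side, the handle line running down to (197,215), and the pencil just past the grip tip. The tab at about (0.519,-0.069) agrees with the geometry. Next I'll move to the +y side of the tab.

Emit:
apply_moves --plan '[0.5,-0.81,-0.3,0,0,0.5,-0.81,-0.3,0,0,0.5,-0.81,-0.3,0,0,0.5,-0.81,-0.3,0,0,0.5,-0.81,-0.3,0,0,0.5,-0.81,-0.3,0,0,0.8,0,0,0,0,0.8,0,0,0,0]'

```text
t: 3.95
tool_pos: [0.518, -0.0344, 0.1032]
tool_rot: [0.707, -0.031, -0.706, -0.031]
force: [-0.0, -0.4, 0.3]
opening: 0.0007
```

```bash
python3 - <<'E'
from h import *
s,r=axes();print(s['t'],s['tool_pos'].round(4),s['joint_positions'].round(2));print(r.round(3).tolist())
meas('wrist','w2')
E
```

```text
3.95 [ 0.518  -0.0344  0.1032] [ 0.3   0.38 -0.35  1.96  0.17  0.83 -1.8 ]
[[0.002, -0.086, -0.996], [0.0, -0.996, 0.086], [-1.0, -0.0, -0.002]]
wrist red n 398 tab n 81
 tab med [ 0.5214 -0.0704  0.0921] min [ 0.5173 -0.0738  0.0904] max [ 0.5247 -0.0663  0.0941]
 grip n 389 [ 0.4774 -0.0776] z 0.07 dir [-0.785  0.62 ] ang(bolt->mu) 3.086
 bolt [ 0.5742 -0.0858  0.0793] 1034
```

View pics/w2.png

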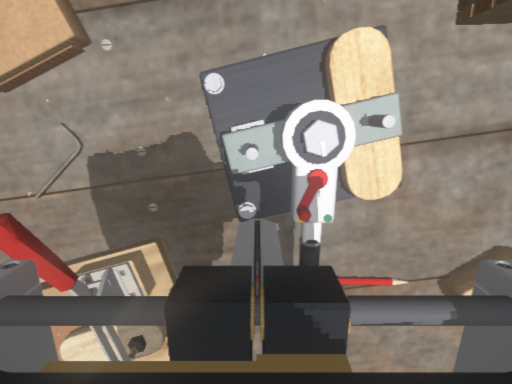

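Wrist view: the lever tab is at (304,214) and the white bolt mark at (323,148). The measured tab, (0.521,-0.070), top z 0.092, matches. I'll go down and push towards -y.

Emit:
apply_moves --plan '[0.45,0,-0.12,0,0,0.45,0,0,0,0,0,0.2,0,0,0,0,0.2,0,0,0,0,0.2,0,0,0,0,0.2,0,0,0,0,0.2,0,0,0,0,0.2,0,0,0]'

```text
t: 4.8
tool_pos: [0.5173, -0.0657, 0.0806]
tool_rot: [0.706, -0.033, -0.706, -0.033]
force: [-0.5, 1.8, -0.5]
opening: 0.0007
```

```bash
python3 - <<'E'
from h import *
s,r=axes();print(s['t'],s['tool_pos'].round(4),s['force'].round(1))
meas('wrist','w3');meas('scene','s3')
E
```

```text
4.8 [ 0.5173 -0.0657  0.0806] [-0.5  1.8 -0.5]
wrist red n 356 tab n 72
 tab med [ 0.5182 -0.0831  0.0921] min [ 0.5137 -0.0857  0.0868] max [ 0.5212 -0.0804  0.0931]
 grip n 11 [ 0.481  -0.0851] z 0.067 dir [-0.993 -0.116] ang(bolt->mu) -3.119
 bolt [ 0.5667 -0.0845  0.1144] 1827
scene red n 75 tab n 75
 tab med [ 0.7317 -0.1223  0.2788] min [ 0.7274 -0.1316  0.2626] max [ 0.7439 -0.1186  0.2942]
 grip n 61 [ 0.4468 -0.0676] z 0.068 dir [-0.998  0.062] ang(bolt->mu) 3.021
 bolt [ 0.5731 -0.0839  0.0794] 80
```

View pics/w3.png

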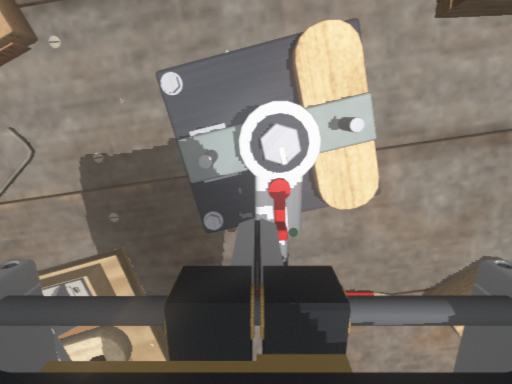

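The lever at (282,235) is now just past the middle. I'll push on a few millimetres and then back off.

Emit:
apply_moves --plan '[0,0.12,0,0,0,0,0.12,0,0,0,0,0.12,0,0,0,0,0,0,0,0,0,-0.3,0,0,0,0,-0.3,0,0,0,0,-0.3,0,0,0,-0.5,0,0,0,0]'

```text
t: 5.7
tool_pos: [0.5178, -0.05, 0.0923]
tool_rot: [-0.706, 0.032, 0.707, 0.032]
force: [0.6, 0.6, 0.7]
opening: 0.0003
```

```bash
python3 - <<'E'
from h import *
s,r=axes();print(s['t'],s['tool_pos'].round(4),s['force'].round(1))
im,d,P,m=meas('wrist','w4');meas('scene','s4');meas('top','t4')
cv2.imwrite('pics/w4z.png',cv2.cvtColor(cv2.resize(im[60:280,150:450],None,fx=2.5,fy=2.5),cv2.COLOR_RGB2BGR))
E
```

```text
5.7 [ 0.5178 -0.05    0.0923] [0.6 0.6 0.7]
wrist red n 490 tab n 95
 tab med [ 0.5191 -0.0925  0.0921] min [ 0.5146 -0.0965  0.0894] max [ 0.5226 -0.089   0.0935]
 grip n 267 [ 0.4792 -0.0772] z 0.07 dir [ 0.206 -0.979] ang(bolt->mu) 3.08
 bolt [ 0.5742 -0.0859  0.0793] 1147
scene red n 83 tab n 81
 tab med [ 0.7313 -0.1222  0.2776] min [ 0.5164 -0.1302  0.08  ] max [ 0.7427 -0.0882  0.2934]
 grip n 60 [ 0.4484 -0.0676] z 0.068 dir [-0.997  0.077] ang(bolt->mu) 3.02
 bolt [ 0.5742 -0.0842  0.0796] 75
top red n 18 tab n 18
 tab med [ 0.7322 -0.1245  0.2917] min [ 0.7281 -0.1286  0.29  ] max [ 0.7361 -0.1204  0.2952]
 bolt [ 0.5612 -0.0828  0.4614] 238
```

View pics/w4z.png

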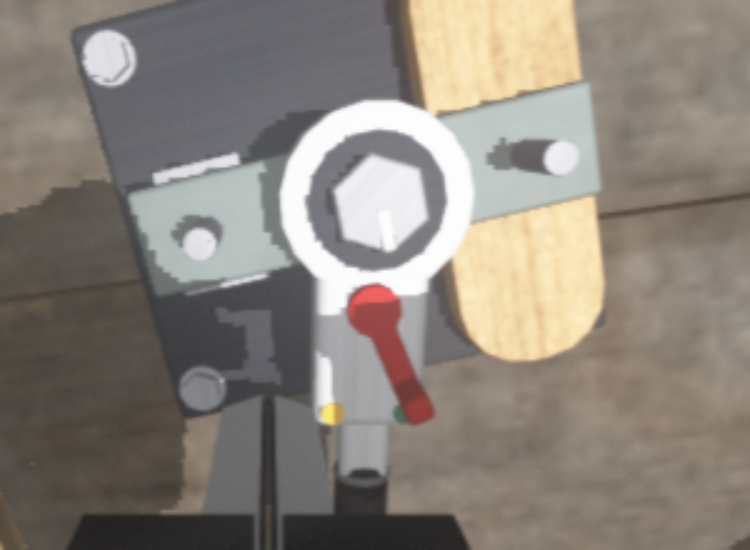

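The lever is on the green side, with the tab at (0.519,-0.0925). Next I'll straddle the grip at a radius of about 130 mm.

Emit:
apply_moves --plan '[-0.8,0,0,0,0,0,0.3,0.71,0,0.5,0,0.3,0.71,0,0.5,0,0.3,0.71,0,0.5,0,0.3,0.71,0,0.5,0,0,0,0,0.5,0,0,0,0,0.5,0.4,0,0,0,0.5]'

```text
t: 6.65
tool_pos: [0.4465, -0.0751, 0.1035]
tool_rot: [0.707, -0.033, -0.706, -0.033]
force: [0.4, -0.4, 0.7]
opening: 0.0465
```

```bash
python3 - <<'E'
from h import *
s,r=axes();print(s['t'],s['tool_pos'].round(4),s['force'].round(1),s['opening'],s['joint_positions'].round(2));print(r.round(3).tolist())
im,d,P,m=meas('wrist','w5',b=(.574,-.0855));meas('scene','s5')
E
```

```text
6.65 [ 0.4465 -0.0751  0.1035] [ 0.4 -0.4  0.7] 0.046468759839780535 [ 0.41  0.27 -0.35  2.11  0.13  0.78 -1.69]
[[0.002, -0.092, -0.996], [-0.0, -0.996, 0.092], [-1.0, 0.0, -0.002]]
wrist red n 3 tab n 3
 tab med [ 0.4488 -0.0993  0.1069] min [ 0.4485 -0.0994  0.1064] max [ 0.4493 -0.0992  0.1078]
 grip n 1580 [ 0.45   -0.0754] z 0.071 dir [-0.997  0.077] ang(bolt->mu) 3.06
 bolt [ 0.5737 -0.0862  0.0793] 1360
scene red n 81 tab n 81
 tab med [ 0.7309 -0.122   0.278 ] min [ 0.516  -0.1303  0.0816] max [ 0.7428 -0.0874  0.2937]
 grip n 177 [ 0.4463 -0.0704] z 0.072 dir [-0.998  0.069] ang(bolt->mu) 3.043
 bolt [ 0.573  -0.0837  0.0794] 83
```

View pics/w5.png

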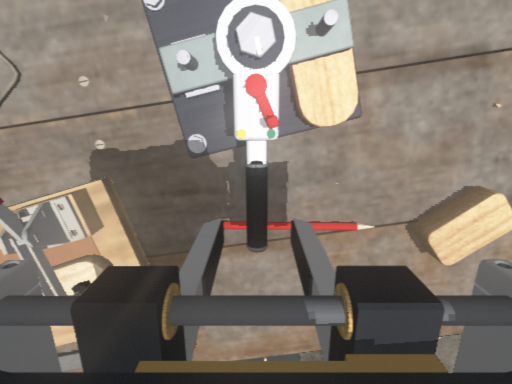

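View pics/s5.png

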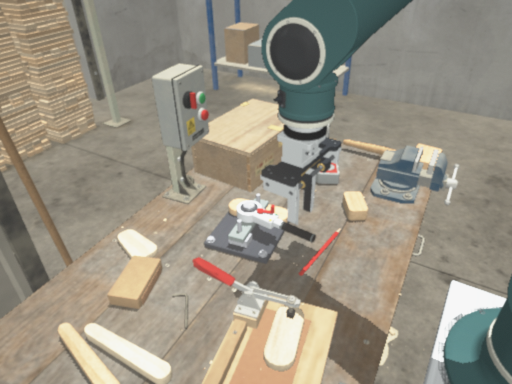

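The scene and wrist views both show the fingers straddling the grip, and nothing is touching. I'll go down, narrow the opening to a loose cage, then swing counter-clockwise.

Emit:
apply_moves --plan '[0.6,0,0,0,0.5,0.6,0,0,0,0.5,0.6,0,0,0,0.5,0.5,0,0,0,0.5,0,0,0,0,0.27,0,0,0,0,0.27,0,0,0,0,0.27,0,0,0,0,0.27]'

```text
t: 7.55
tool_pos: [0.4454, -0.0752, 0.046]
tool_rot: [0.707, -0.033, -0.706, -0.033]
force: [-0.9, 0.2, -0.0]
opening: 0.0256
```

Emit:
apply_moves --plan '[0,0.26,-0.01,-0.05,0.27,0,0.51,-0.025,-0.1,0.27,0,0.51,-0.025,-0.1,0.27,0,0.51,-0.025,-0.1,0.27,0,0.51,-0.025,-0.1,0.27,0,0.51,-0.025,-0.1,0.27,0,0.26,-0.01,-0.05,0.27,0,0,0,0,0.27]'

```text
t: 8.35
tool_pos: [0.4611, -0.1498, 0.0457]
tool_rot: [0.685, 0.177, -0.684, 0.178]
force: [-0.8, 0.7, 0.7]
opening: 0.0252
```

```bash
python3 - <<'E'
from h import *
s,r=axes();p=s['tool_pos'];print(s['t'],p.round(4),s['force'].round(1),s['opening'],s['joint_positions'].round(2));print(r.round(3).tolist())
q=p[:2]-[.5735,-.0855];print('rad',np.hypot(*q),'ang-pi',np.arctan2(q[1],q[0])%(2*np.pi)-np.pi)
im,d,P,m=meas('wrist','w6',b=(.5735,-.0855))
E
```

```text
8.35 [ 0.4611 -0.1498  0.0457] [-0.8  0.7  0.7] 0.02515449621468719 [ 0.62  0.44 -0.43  2.07  0.28  0.69 -1.06]
[[0.0, 0.486, -0.874], [-0.0, -0.874, -0.486], [-1.0, 0.0, -0.0]]
rad 0.12949856547637834 ang-pi 0.5193583331452576
wrist red n 0 tab n 0
 grip n 3072 [ 0.4659 -0.1437] z 0.08 dir [-0.884 -0.468] ang(bolt->mu) -2.645
 bolt [ 0.568  -0.0901  0.0791] 1298
```

View pics/w6.png

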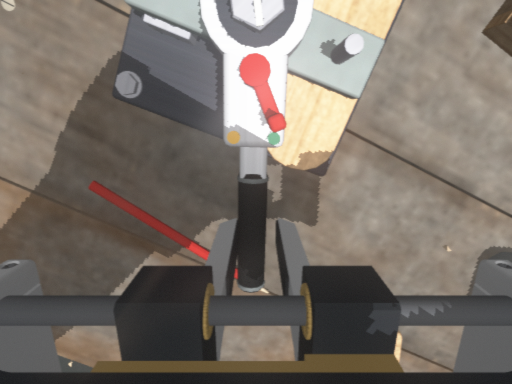

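The handle is following with almost no force and the lever is still on green. Continuing the stroke.

Emit:
apply_moves --plan '[0,0.26,-0.01,-0.05,0.27,0,0.51,-0.025,-0.1,0.27,0,0.51,-0.025,-0.1,0.27,0,0.51,-0.025,-0.1,0.27,0,0.51,-0.025,-0.1,0.27,0,0.51,-0.025,-0.1,0.27,0,0.51,-0.025,-0.1,0.27,0,0,0,0,0.27]'

```text
t: 9.2
tool_pos: [0.5217, -0.2043, 0.0454]
tool_rot: [0.592, 0.387, -0.592, 0.387]
force: [-0.8, 0.2, 0.2]
opening: 0.0253
```

```bash
python3 - <<'E'
from h import *
s,r=axes();p=s['tool_pos'];print(s['t'],p.round(4),s['force'].round(1),s['opening'],s['joint_positions'].round(2));print(r.round(3).tolist())
q=p[:2]-[.5735,-.0855];print('rad',np.hypot(*q),'ang-pi',np.arctan2(q[1],q[0])%(2*np.pi)-np.pi)
im,d,P,m=meas('wrist','w7',b=(.5735,-.0855))
im,d=read_camera('scene');cv2.imwrite('pics/s7z.png',cv2.cvtColor(cv2.resize(im[160:290,190:360],None,fx=4,fy=4),cv2.COLOR_RGB2BGR))
E
```

```text
9.2 [ 0.5217 -0.2043  0.0454] [-0.8  0.2  0.2] 0.025327041668926853 [ 0.76  0.57 -0.56  1.88  0.41  0.8  -0.44]
[[0.0, 0.916, -0.401], [0.0, -0.401, -0.916], [-1.0, 0.0, -0.0]]
rad 0.12963269255851495 ang-pi 1.1597740651830133
wrist red n 1433 tab n 262
 tab med [ 0.5601 -0.1409  0.092 ] min [ 0.5564 -0.145   0.081 ] max [ 0.5641 -0.1372  0.0941]
 grip n 3033 [ 0.5213 -0.1971] z 0.08 dir [-0.436 -0.9  ] ang(bolt->mu) -2.009
 bolt [ 0.5719 -0.0927  0.0792] 1357
```

View pics/w7.png

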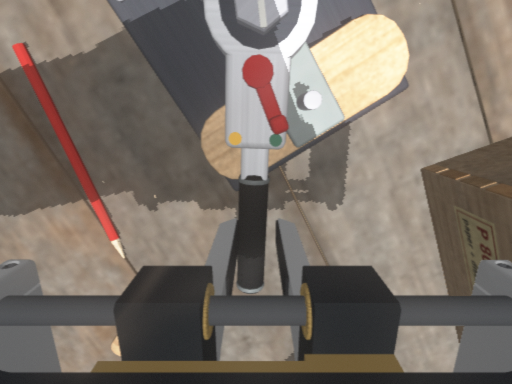

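View pics/s7z.png

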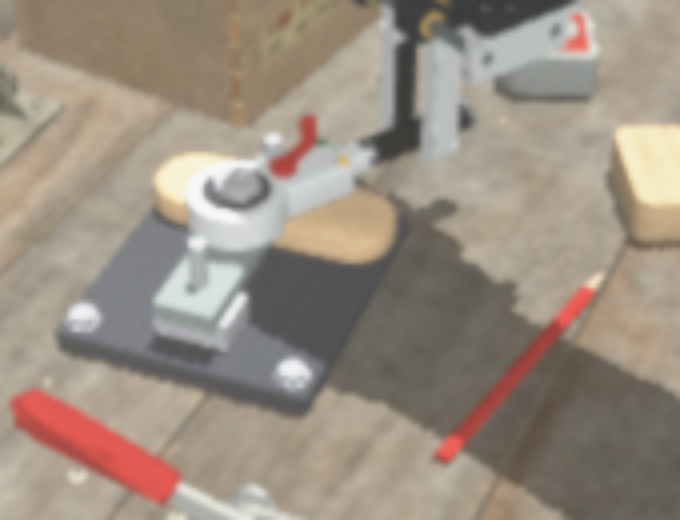

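The neck still has about 8 mm to the -y stop pin at (312,100). I'll take a bit more stroke while watching the force, then let go and lift to check the bolt mark.

Emit:
apply_moves --plan '[0,0.2,-0.01,-0.04,0.27,0,0.2,-0.01,-0.04,0.27,0,0.1,0,-0.02,0.27,0,0,0,0,0.27,0,-0.15,0,0,0.5,0,0,0,0,0.5,-0.8,0,0,0,0.5,-0.8,0,0,0,0.5]'

```text
t: 10.1
tool_pos: [0.5293, -0.2068, 0.0858]
tool_rot: [0.572, 0.416, -0.572, 0.416]
force: [0.1, 0.7, 0.4]
opening: 0.047
```

Emit:
apply_moves --plan '[-0.8,0,0,0,0.5,-0.8,0,0.5,0,0.5,-0.8,0,1,0,0.5,-0.8,0,1,0,0.5,-0.8,0,0,0,0.5,0,0,0,0,0.5,0,0,0,0,0.5,0,0,0,0,0.5]'

```text
t: 10.9
tool_pos: [0.51, -0.2661, 0.1847]
tool_rot: [-0.572, -0.416, 0.572, -0.416]
force: [-0.5, -0.6, 0.3]
opening: 0.0468
```

```bash
python3 - <<'E'
from h import *
s,r=axes();p=s['tool_pos'];print(s['t'],p.round(4),s['force'].round(1),r.round(3).tolist())
im,d,P,m=meas('wrist','w8',b=(.5735,-.0855))
# rectify to world top-down patch at bolt top plane, for now and for w4-like original
def rect(im,m,z=.079,c=(.5735,-.0855),h=.04,n=320):
    uv=np.array([w2px(m,[c[0]+sx*h,c[1]+sy*h,z]) for sx,sy in [(1,1),(1,-1),(-1,-1),(-1,1)]],np.float32)
    H=cv2.getPerspectiveTransform(uv,np.array([[0,0],[n,0],[n,n],[0,n]],np.float32));return cv2.warpPerspective(im,H,(n,n),flags=cv2.INTER_CUBIC)
save('r8',rect(im,m))
im,d=read_camera('top');m=camera_model('top');a=rect(im,m)
o=cv2.cvtColor(cv2.imread('pics/top0.png'),cv2.COLOR_BGR2RGB);b=rect(o,m)
save('rtop',np.hstack([b,a]));save('t8',im)
E
```

```text
10.9 [ 0.51   -0.2661  0.1847] [-0.5 -0.6  0.3] [[-0.001, 0.952, -0.308], [0.001, -0.308, -0.952], [-1.0, -0.001, -0.0]]
wrist red n 392 tab n 70
 tab med [ 0.5622 -0.1419  0.0921] min [ 0.5586 -0.1455  0.09  ] max [ 0.5658 -0.1381  0.0937]
 grip n 1106 [ 0.5258 -0.2005] z 0.071 dir [-0.394 -0.919] ang(bolt->mu) -1.964
 bolt [ 0.5651 -0.1071  0.0767] 7
```

View pics/w8.png

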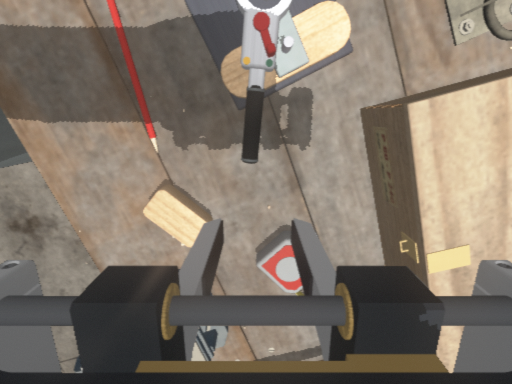

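View pics/r8.png

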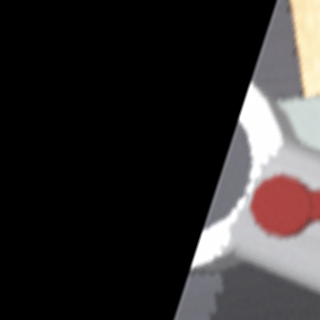

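View pics/rtop.png

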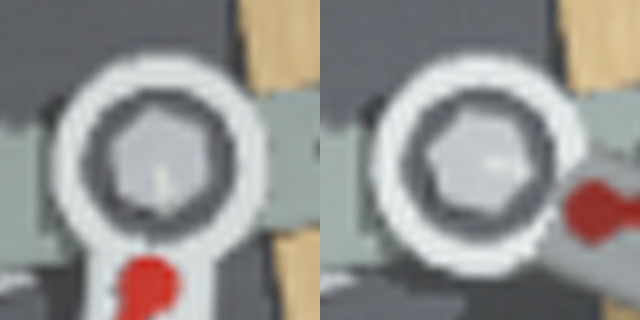

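The rectified before/after views show the bolt's white mark going from pointing down to pointing right, about 1.2 rad counter-clockwise. The tab geometry gives the lever at about +0.42, and the gripper is clear. As a last check I'll put a number on the bolt turn and confirm the bystanders are undisturbed.

```bash
python3 - <<'E'
import cv2,numpy as np
r=cv2.imread('pics/rtop.png').astype(int)
for k,x0 in (('before',0),('after',320)):
    a=r[:,x0:x0+320]; yel=(a[...,2]+a[...,1])/2-a[...,0]
    v,u=np.mgrid[:320,:320]; w=np.clip(yel-3,0,None)*(np.hypot(u-160,v-162)<45)
    du,dv=(w*u).sum()/w.sum()-160,(w*v).sum()/w.sum()-162
    print(k,du.round(1),dv.round(1),'ccw ang',np.arctan2(-dv,du).round(2))
a=cv2.imread('pics/top0.png');b=cv2.imread('pics/t8.png')
cv2.imwrite('pics/cmp.png',np.vstack([a[90:300,90:410],b[90:300,90:410]]))
E
```

```text
before nan nan ccw ang nan
after nan nan ccw ang nan<stdin>:6: RuntimeWarning: invalid value encountered in scalar divide
```

View pics/cmp.png

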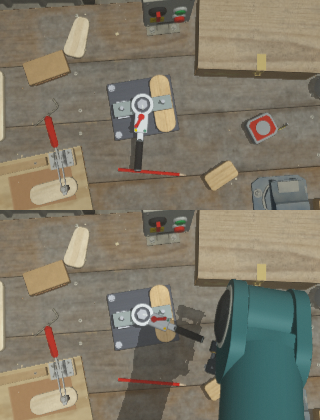

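```bash
python3 - <<'E'
import cv2,numpy as np
r=cv2.imread('pics/rtop.png').astype(float)
for k,x0 in (('before',0),('after',320)):
    a=r[:,x0:x0+320]; y=a[...,2]-a[...,0]
    v,u=np.mgrid[:320,:320]; mk=np.hypot(u-160,v-162)<38
    w=np.clip(y-np.percentile(y[mk],85),0,None)*mk
    du,dv=(w*u).sum()/w.sum()-160,(w*v).sum()/w.sum()-162
    print(k,du.round(1),dv.round(1),'ccw ang',np.arctan2(-dv,du).round(2))
from h import *
sign_off()
E
```

```text
before 2.1 21.7 ccw ang -1.48
after 20.6 3.4 ccw ang -0.16
the job is handed in; nothing more can be done
```

The strap clamp is slackened and the job is handed in, about 11 s in on the robot clock. I pushed the red lever over to the green dot first. Then I swung the handle counter-clockwise in one stroke of about 1.25 rad, opened the fingers and lifted clear.

- **Bolt:** the white mark went from -1.48 to -0.16 rad, about 1.3 rad counter-clockwise by the images. By eye it looked nearer 1.2 rad; either is well above the 0.785 rad needed.
- **Lever:** in the last wrist picture it is still on the green side, at about +0.42 rad.
- **Forces and contact:** the wrist force stayed under about 2 N in every reading. The gripper is open and clear of the handle.
- **Other things on the bench:** the pencil, cork block and hex key look unmoved in the before and after top views. The arm hid the tape measure and most of blank 6 in the last top view. The wrist picture showed both lying on the bench, but I did not measure their positions.
- **Failed check:** my first calculation of the mark angle gave no result because the colour threshold was too strict, so I redid it with a relative one.

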